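Finish a food-bank parcel: stand the carton in the tray, lower the apple into the tub

ROBOT

A 6-joint arm with a two-finger parallel gripper is mounted at the origin on the work surface. World frame = base frame: x ahead of the robot, y to its left, z up, the work surface at z = 0. Lengths are in m, angles in rad, forces in N, time in s.
With the tool pointing down it reaches from about 0.25 to 0.8 m from the base axis. Payload 8.5 kg.
Tool frame: the origin (TCP) lies where the fingers leave the gripper's body, on its centre line; the fingertips stand 73 mm ahead of it and the grasp point (between the pads) lies 54 mm ahead of it (robot.grip_point_offset is the distance from the TCP to the grasp point, in m); z points along the fingers, y is the line along which they close (so a half turn about z gives the same grasp; the last joint's range is limited). The gripper opens to 85 mm and grips with 20 to 120 N. Pads are 22 mm wide; open, the fingers measure 114 mm over their backs; the gripper's body (76 mm by 85 mm) begins 54 mm behind the grasp point. The pads swing forward as they close: fully open they stand 13 mm farther back than shut.
Start: joints at [1.174, 0.238, -0.013, 1.319, 0, 1.571], TCP at [0.203, 0.484, 0.304] pointing down, gripper open.
Joint ranges: [-2.66, 2.66], [-1.03, 1.9], [-1.14, 1.46], [-1.82, 2.27], [-1.45, 1.34], [-3.14, 3.14]. Speed limits (rad/s): [2.22, 2.22, 2.79, 3.14, 3.14, 3.14].

INTERFACE

Orientations are given as a unit quaternion [w, x, y, z].
In Python, from plant import readout, grab_frame, camera_params, job_done, spotter, robot gives the robot as it stands.
- The arm moves only by the shell command python3 -m handwheel 'ROWS' [FORCE]. ROWS is JSON, a list of rows, each a list of 5 numbers: the finger opening in m, from 0 to 0.0854, then the shift along the tool's x, y, z in m, then the turn about the tool's z in rad. A call has 1 to 10 rows; each row shifts and turns the commanded pose from where the row before left it, along the tool's axes as they then stand; what a row does not reach is not made up. A row lasts 1/10 s, in which the tool goes at most 50 mm and 8.59 degrees, less where a joint would pass 70% of its speed; a pose out of reach is approached as far as the arm can. A call is refused whole if a number of a shift passes 0.05 or a number of a turn 0.15, either way. A call with a gripper value outside its range is refused whole. The fingers move at their own pace and stop on an object; FORCE is the grip in N (left out, the last holds). Time passes only in rows, so rows that do not move let the fingers close. It gives the time, the measured TCP pose, the force, the opening and the grip force at its end, in the units of the state.
- readout.sense(): the state, without advancing time (a new reading comes with each control period).
- grab_frame(name): name is "scene" or "top"; returns (picture, depth): 384x512x3 uint8, blue, green, red; 384x512 float32, m along the optical axis (not along the pixel's ray), 0 where there is no reading.
- camera_params(name): a dict with "fx", "fy", "cx", "cy" (pixels), "eye" and "orientation" of the camera in the world. Camera axes: x right, y down, z forward; pixel columns grow to the right and rows downward; lengths in m; the calibration is good to about 2 mm. A picture is of the moment at which its call begins. camera_params takes no time and is no camera call.
- job_done(): hands the job in; it is judged then, once.
Trained networks look in the newest picture that a camera, given by its name, has taken for a name from the list of things; names that differ only in an ending like _2 or _b are one class to them, and where a whole thing is asked for, a point or a joint stands for the part that bears it (a point fixed in the world has none). Each returns a list of dicts, best first, with "conf" (0 to 1); they miss things now and then, are a little off and sometimes report something else, mostly with a low value. They report only what shows in the picture. A call takes as long as a camera call. They do not tell look-alikes from the thing itself.
- spotter.search_frame(query, camera): "location" ([column, row] as shares, 0 to 1, of the picture: columns of its width, rows of its height, amid what is visible of it).
- spotter.spot_point(query, camera): "location" ([column, row] as shares, 0 to 1, of the picture: columns of its width, rows of its height: a listed point, or the origin of a listed thing).
The state is a dict: "clock": time; "joints": joint angles; "qvel": joint speeds; "joint_efforts": joint torques, N m; "tool_pos": TCP position; "ee_rot": TCP orientation; "wrist_force": force on the tool from outside, world axes, zero at the start; "ft_torque": the same for the moment, N m; "grip_width": opening from 0.0 (shut) to 1.0 (fully open); "gripper_force": force on a finger pad.
Only numpy, scipy, OpenCV 4.12 (cv2) and the standard library are available. Lean on these libraries where they do the work, as an engineer would, in place of code of your own. Each camera call takes 0.05 s, during which the arm holds its last target. There are 200 camera calls.

TASK

Finish packing this food parcel: take the flat dessert-mix carton off the sloping rack and stand it upright on one of its long thin edges on the floor of the tray's empty bay, about in the middle, parallel to the row of cans and leaning on nothing. Lower the red apple gently into the deep tub, without dropping or banging it. Leave the orange and the cans where they are.

Things in the scene. Friction and masses are not known exactly. Their poses are not given: they have to be found in the camera images.
- carton: Flat cream dessert-mix carton with a blue band, 150 x 120 x 30 mm, about 0.25 kg. Origin at its centre. Own x = thickness (30 mm), own y = length (150 mm), own z = height (120 mm) once stood on a long thin edge. It starts lying face-down on the rack's 45 degree slope, its lower long edge against the lip, its upper 50 mm sticking out past the deck's high edge towards the robot, free above and below to be pinched by its 30 mm thickness with the gripper tilted along the slope.
- rack: Small fixed wooden sloping rack (does not move). Origin: centre of its underside on the table. The 130 mm wide deck slopes at 45 degrees: it falls in the rack's own +x direction (away from the robot) and its high edge, about 105 mm above the table, faces own -x. A lip at the low end stops the carton. The carton's length lies along the rack's own y.
- tray: Fixed open parcel tray of brown card (does not move), outside 210 (own x) x 200 (own y) x 35 mm high, walls and floor 4 mm thick. Origin: centre of its underside. A row of three red cans stands along its far (+x) wall, along own y; the near part is the empty bay.
- bay (a point): Centre of the tray's empty bay, on the tray's inner floor (4 mm above the table); axes as the tray's. The bay measures about 135 mm along tray x (near wall to cans) and 192 mm along tray y.
- tub: Fixed deep round green tub (does not move), 160 mm across the rim outside, 95 mm high, wall 4 mm, floor 5 mm thick, inside about 132 mm across at the floor and 152 mm at the rim. Origin: centre of its underside.
- apple: Dark red apple, 66 mm across and 61 mm high, with a short brown stem and a leaf on top, about 0.16 kg, standing on the table on its small flat bottom. Origin at its centre, 31 mm above the table at the start.
- can0: Red food can with a pale band, 62 mm across, 98 mm high, standing in the tray's row (the -y end). Origin at the centre of its underside. Leave in place.
- can1: Red food can with a pale band, 62 mm across, 98 mm high, standing in the tray's row (middle). Origin at the centre of its underside. Leave in place.
- can2: Red food can with a pale band, 62 mm across, 98 mm high, standing in the tray's row (the +y end). Origin at the centre of its underside. Leave in place.
- orange: Orange, the same size and shape as the apple but orange and without stem; not wanted, leave in place. Origin at its centre.
Mind the look-alikes: they are no part of the job. Of the things like the apple, leave any that is pink or turquoise; of the rest the larger one is meant.

How it is judged:
By the outcome, as a careful person would: the job done as asked, in the order asked, and still so for the second after the job is handed in, with the robot touching nothing.
It also fails if it takes over 64 s, if anything falls off the work surface, if the arm or the gripper's body presses on something with over 40 N, if the wrist force passes 120 N, or if a joint passes its speed limit or range.

## Working session

There is one attempt and no reset: what is moved stays moved. The work goes in short steps, Python scripts to look and compute and a shell command to move; the robot and the scene stay as the last step left them, time stands still between calls to the robot, and variables do not carry over. Pictures are saved under pics/ and viewed, at most 10 in all, crops included, and the job is handed in when it is done.

```bash
ls; mkdir -p pics; cat > h.py <<'E'
import numpy as np, cv2
from plant import readout, grab_frame, camera_params, job_done, spotter, robot
from scipy.spatial.transform import Rotation as R
def rot(q): return R.from_quat([q[1],q[2],q[3],q[0]]).as_matrix()
def world(cam,depth=None,uv=None):
    p=camera_params(cam); M=rot(p['orientation'])
    if uv is None: v,u=np.mgrid[0:384,0:512]; 
    else: u,v=uv
    d=np.stack([(u-p['cx'])/p['fx'],(v-p['cy'])/p['fy'],np.ones_like(u,dtype=float)],-1)
    return np.array(p['eye'])+ (d*np.asarray(depth)[...,None])@M.T
E
python3 - <<'E'
from h import *
ims=[]
for c in ('scene','top'):
    im,d=grab_frame(c); cv2.imwrite(f'pics/{c}0.png',im); np.save(f'pics/{c}0.npy',d)
    W=world(c,d); print(c,camera_params(c))
    for q in ('carton','rack','tray','bay','tub','apple','orange','can0'):
        for r in spotter.spot_point(q,c)[:4]:
            u,v=r['location'][0]*512,r['location'][1]*384
            w=W[min(int(v),383),min(int(u),511)]
            print(q,round(r['conf'],2),round(u),round(v),w.round(3))
s=readout.sense();print(s)
E
```

```text
pics
scene {'fx': 395.83258981398916, 'fy': 395.83258981398916, 'cx': 255.00676012415988, 'cy': 197.08471214571708, 'eye': array([0.96019835, 0.37246772, 0.94605548]), 'orientation': array([-0.12241988,  0.47757506,  0.8393597 , -0.22893391])}
carton 0.64 167 227 [ 0.709 -0.048  0.056]
carton 0.55 300 249 [0.622 0.272 0.124]
rack 0.83 289 269 [0.661 0.267 0.089]
rack 0.62 194 196 [ 0.58  -0.067  0.002]
tray 0.96 188 208 [ 0.62  -0.058  0.005]
bay 0.95 196 196 [ 0.577 -0.061  0.007]
tub 0.76 159 133 [ 0.492 -0.235  0.082]
apple 0.95 393 253 [0.492 0.46  0.062]
apple 0.77 384 298 [0.603 0.483 0.059]
apple 0.67 359 217 [0.428 0.351 0.039]
apple 0.62 400 220 [0.388 0.442 0.045]
orange 0.92 131 171 [ 0.621 -0.242  0.046]
orange 0.19 191 236 [0.704 0.025 0.074]
can0 0.96 155 212 [ 0.705 -0.075  0.103]
can0 0.88 191 238 [0.705 0.025 0.068]
can0 0.76 168 225 [ 0.707 -0.043  0.068]
top {'fx': 372.0911240789569, 'fy': 372.0911240789569, 'cx': 259.2740665725213, 'cy': 190.66038916986437, 'eye': array([0.44716746, 0.10536051, 1.07425174]), 'orientation': array([-0.02257802,  0.71312838, -0.69957
[... 577 characters left out ...]
lock': 0.9, 'joints': array([ 1.17398911e+00,  2.38174332e-01, -1.35065886e-02,  1.31920053e+00,
       -1.02384675e-05,  1.57083961e+00]), 'qvel': array([-0.00069281, -0.00012659, -0.0006696 ,  0.00067474,  0.0003426 ,
        0.00054019]), 'joint_efforts': array([-3.73265739e-04, -5.38557994e+01,  3.46695399e+01,  2.61809444e-03,
        1.59911256e-04,  1.16450261e-05]), 'tool_pos': array([0.20288549, 0.48416721, 0.30388713]), 'ee_rot': array([-3.36920981e-06,  1.97125722e-01,  9.80378217e-01, -4.27350401e-05]), 'wrist_force': array([ 0.51796202,  0.07689912, -0.70751952]), 'ft_torque': array([-0.04942406, -0.03997208, -0.01723533]), 'gripper_force': 0.0, 'grip_width': 0.9960023740850569}
```

View pics/scene0.png

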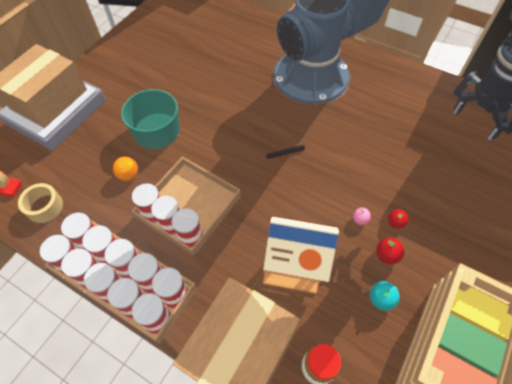

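View pics/top0.png

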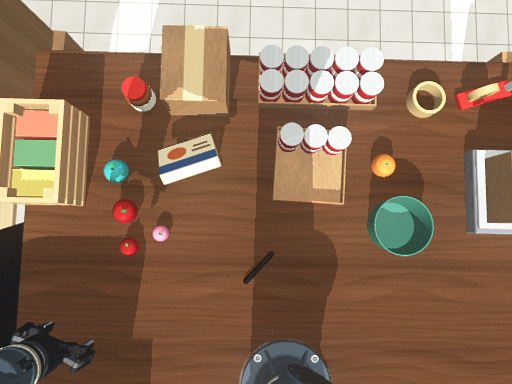

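The scene picture shows the carton at (300,250), the larger red apple at (390,251), and a smaller red look-alike at (399,218). Pink and turquoise fruit are nearby, the tub is at (152,118), and the tray is at (188,208). The top view agrees: carton (188,158), apple (124,211), tub (401,226), tray bay (310,180).

```bash
python3 - <<'E'
from h import *
P={c:world(c,np.load(f'pics/{c}0.npy')) for c in('scene','top')}
I={c:cv2.imread(f'pics/{c}0.png') for c in P}
def box(c,x0,x1,y0,y1,z0,z1):
    W=P[c];return (W[...,0]>x0)&(W[...,0]<x1)&(W[...,1]>y0)&(W[...,1]<y1)&(W[...,2]>z0)&(W[...,2]<z1)
for c in P:
    print('==',c)
    m=box(c,.5,.75,.15,.38,.03,.25); X=P[c][m]
    # plane RANSAC
    rng=np.random.default_rng(0);best=0
    for _ in range(500):
        a=X[rng.choice(len(X),3,False)];n=np.cross(a[1]-a[0],a[2]-a[0]);l=np.linalg.norm(n)
        if l<1e-6: continue
        n/=l
        if not .6<abs(n[2])<.8: continue
        i=abs((X-a[0])@n)<.004
        if i.sum()>best:best=i.sum();bi=i
    F=X[bi];ce=F.mean(0);n=np.linalg.svd(F-ce,full_matrices=False)[2][2];n*=np.sign(n[2])
    h=np.array([n[1],-n[0],0]);h/=np.linalg.norm(h);s=np.cross(n,h);s*=np.sign(s[2])
    q=np.c_[(F-ce)@h,(F-ce)@s];
    r=cv2.minAreaRect((q*1000).astype(np.float32))
    lo,hi=np.percentile(q,1,0),np.percentile(q,99,0);mid=(lo+hi)/2
    C=ce+mid[0]*h+mid[1]*s
    print('carton face n',n.round(3),'size',(hi-lo).round(3),'rect',r,'facecentre',C.round(4),'topcorner mid',(C+s*.06).round(4),'yaw fall',np.degrees(np.arctan2(n[1],n[0])).round(1),'top z pct',np.percentile(X[:,2],99.5))
    m=box(c,.45,.72,.15,.4,.004,.25)&~box(c,0,0,0,0,0,0)
    # apple
    for nm,b in dict(apple=(.43,.53,.41,.5,.015,.09),orange=(.55,.68,-.3,-.19,.015,.09)).items():
        Y=P[c][box(c,*b)]
        A=np.c_[2*Y,np.ones(len(Y))];k=np.linalg.lstsq(A,(Y**2).sum(1),rcond=None)[0]
        print(nm,len(Y),'sphere',k[:3].round(4),'r',np.sqrt(k[3]+k[:3]@k[:3]).round(4),'top',np.percentile(Y[:,2],99).round(3))
    # tub rim
    Y=P[c][box(c,.3,.6,-.42,-.15,.088,.11)]
    A=np.c_[2*Y[:,:2],np.ones(len(Y))];k=np.linalg.lstsq(A,(Y[:,:2]**2).sum(1),rcond=None)[0]
    print('tub rim',len(Y),k[:2].round(4),'r',np.sqrt(k[2]+k[:2]@k[:2]).round(4),'zmax',Y[:,2].max())
    # cans tops
    m=box(c,.6,.75,-.17,.09,.09,.115).astype(np.uint8)
    N,L,S,Cc=cv2.connectedComponentsWithStats(m)
    for i in range(1,N):
        if S[i,4]>80:
            Y=P[c][L==i]; print('can comp',S[i,4],((np.percentile(Y,1,0)+np.percentile(Y,99,0))/2).round(4), cv2.minAreaRect((Y[:,:2]*1000).astype(np.float32)))
    # tray walls top
    Y=P[c][box(c,.46,.75,-.2,.08,.028,.04)]
    print('tray rim',len(Y),cv2.minAreaRect((Y[:,:2]*1000).astype(np.float32)),np.percentile(Y,1,0).round(3),np.percentile(Y,99,0).round(3))
    Y=P[c][box(c,.53,.62,-.12,0,-.02,.02)];print('bay floor z',np.median(Y[:,2]))
    Y=P[c][box(c,.3,.42,0,.15,-.02,.02)];print('table z',np.median(Y[:,2]))
E
```

```text
== scene
carton face n [0.668 0.237 0.706] size [0.147 0.118] rect ((0.7488021850585938, -1.8711357116699219), (149.93902587890625, 121.56873321533203), 0.004141330718994141) facecentre [0.6241 0.2758 0.1198] topcorner mid [0.5842 0.2616 0.1623] yaw fall 19.6 top z pct 0.1616674798849824
apple 602 sphere [0.4758 0.4551 0.0335] r 0.0317 top 0.07
orange 459 sphere [ 0.6189 -0.2673  0.0327] r 0.0318 top 0.064
tub rim 362 [ 0.4489 -0.298 ] r 0.0772 zmax 0.09939666097776556
can comp 1533 [ 0.6839 -0.0615  0.0987] ((682.5438842773438, -62.208580017089844), (189.9974365234375, 63.81942367553711), 86.89727020263672)
tray rim 705 ((614.0103759765625, -59.599525451660156), (202.2374267578125, 212.1317901611328), 87.27525329589844) [ 0.507 -0.162  0.028] [0.723 0.045 0.039]
bay floor z 0.004328918759669342
table z 0.0007109266630388467
== top
carton face n [0.662 0.238 0.711] size [0.147 0.12 ] rect ((0.28098297119140625, -7.17840576171875), (149.8648223876953, 125.7835922241211), 0.3195270001888275) facecentre [0.6244 0.2741 0.1196] topcorner mid [0.5843 0.2596 0.1618] yaw fall 19.8 top z pct 0.16189434720857923
apple 472 sphere [0.4755 0.4531 0.0332] r 0.0315 top 0.07
orange 432 sphere [ 0.6195 -0.2697  0.0316] r 0.0324 top 0.063
tub rim 391 [ 0.4494 -0.3002] r 0.0772 zmax 0.09976918984172667
can comp 1341 [ 0.6834 -0.0639  0.0994] ((683.8712158203125, -64.50656127929688), (191.21047973632812, 63.2283821105957), 86.89083862304688)
tray rim 401 ((615.457275390625, -61.32731628417969), (200.92601013183594, 210.93704223632812), 87.06214141845703) [ 0.508 -0.163  0.029] [0.721 0.043 0.039]
bay floor z 0.0038348662683079793
table z 6.083331589135099e-06
```

Both views agree to within 2 mm. The tool can't tilt, so I'll tip the carton up against the lip with one finger and pinch it upright.

```bash
cat >> h.py <<'E'
def rel(x,y,z,yawdeg=None):
    """turn about tool z, then shift in tool axes AFTER the turn, mm"""
    s=readout.sense();M=rot(s['ee_rot']);a=np.degrees(np.arctan2(M[1,1],M[0,1]))
    t=0 if yawdeg is None else (a-yawdeg+180)%360-180
    M2=M@R.from_rotvec([0,0,np.radians(t)]).as_matrix()
    print('t',round(s['clock'],2),'pos',s['tool_pos'].round(4),'yyaw',a.round(1),'turn',np.radians(t).round(3),'shift mm',((np.array([x,y,z])-s['tool_pos'])@M2*1000).round(1),'F',s['wrist_force'].round(1),'grip',s['grip_width'],s['gripper_force'],'q',s['joints'].round(2))
E
python3 -m handwheel '[[0.085,0,0,0,0.14],[0.085,0,0,0,0.14],[0.085,0,0,0,0.14],[0.085,0,0,0,0.14],[0.085,0,0,0,0.14],[0.085,0,0,0,0.13]]' 20
python3 -c "
from h import *
rel(.5937,.264,.25,19.7)"
```

```text
clock: 1.5
tool_pos: [0.2029, 0.4842, 0.3039]
ee_rot: [0.0, 0.578, 0.816, -0.0]
wrist_force: [-0.9, 0.1, -0.4]
grip_width: 0.995
gripper_force: 0.0
t 1.5 pos [0.2029 0.4842 0.3039] yyaw 19.4 turn -0.006 shift mm [-339.   293.7   53.9] F [-0.9  0.1 -0.4] grip 0.9952967791816612 0.0 q [ 1.17  0.24 -0.01  1.32  0.    2.41]
```

```bash
python3 -m handwheel '[[0.085,-0.034,0.0294,0.004,0],[0.085,-0.034,0.0294,0.004,0],[0.085,-0.034,0.0294,0.004,0],[0.085,-0.034,0.0294,0.004,0],[0.085,-0.034,0.0294,0.004,0],[0.085,-0.034,0.0294,0.004,0],[0.085,-0.034,0.0294,0.004,0],[0.085,-0.034,0.0294,0.004,0],[0.085,-0.034,0.0294,0.004,0],[0.085,-0.034,0.0294,0.004,0]]'
python3 -c "
from h import *
rel(.5937,.264,.184,19.7)"
```

```text
clock: 2.5
tool_pos: [0.5958, 0.262, 0.2637]
ee_rot: [0.0, 0.576, 0.818, 0.0]
wrist_force: [0.1, 2.4, -0.4]
grip_width: 0.998
gripper_force: 0.0
t 2.5 pos [0.5958 0.262  0.2637] yyaw 19.7 turn 0.0 shift mm [ 2.6 -1.3 79.7] F [ 0.1  2.4 -0.4] grip 0.9975193890578844 0.0 q [ 0.41  0.47  0.23  1.33 -0.    1.64]
```

```bash
python3 -m handwheel '[[0.085,0.002,-0.001,0.02,0],[0.085,0,0,0.02,0],[0.085,0,0,0.02,0],[0.085,0,0,0.01,0],[0.085,0,0,0.01,0],[0.085,0,0,0,0]]'
python3 - <<'E'
from h import *
rel(.5937,.264,.184,19.7)
im,d=grab_frame('scene'); cv2.imwrite('pics/s1.png',cv2.resize(im[150:340,200:420],None,fx=3,fy=3))
E
```

```text
clock: 3.1
tool_pos: [0.5923, 0.2647, 0.1829]
ee_rot: [-0.0, 0.576, 0.818, -0.001]
wrist_force: [-0.6, -0.7, 0.5]
grip_width: 0.993
gripper_force: 0.0
t 3.1 pos [0.5923 0.2647 0.1829] yyaw 19.7 turn 0.0 shift mm [-1.2  1.1 -1.1] F [-0.6 -0.7  0.5] grip 0.9929329003749243 0.0 q [ 0.42  0.51  0.08  1.15 -0.    1.65]
```

View pics/s1.png

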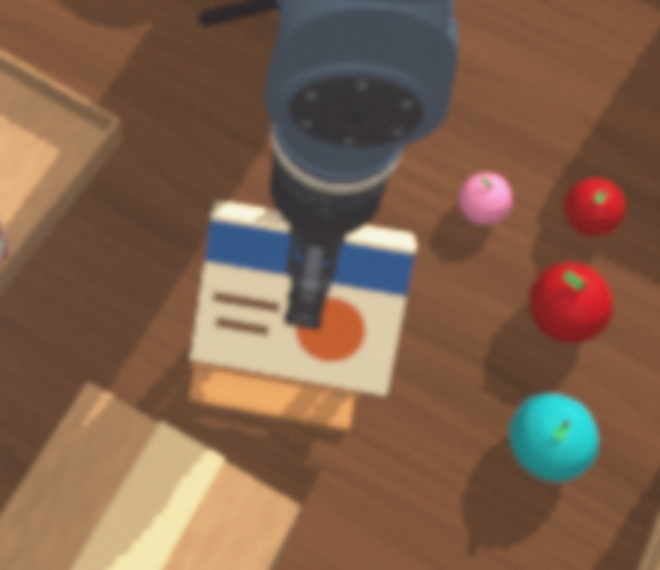

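The gripper straddles the carton's upper edge near its middle, at crop (310,260). A cardboard box stands beyond the rack, so I'll check its height and near edge before pushing that way.

```bash
python3 - <<'E'
from h import *
W=world('top',np.load('pics/top0.npy'))
for v in (60,90,100,105,110,113,116,120): print(v,[W[v,u].round(3).tolist() for u in (165,190,215)])
E
```

```text
60 [[0.863, 0.334, 0.14], [0.865, 0.27, 0.14], [0.867, 0.205, 0.14]]
90 [[0.784, 0.331, 0.139], [0.785, 0.267, 0.142], [0.788, 0.203, 0.139]]
100 [[0.76, 0.331, 0.133], [0.76, 0.267, 0.136], [0.762, 0.202, 0.137]]
105 [[0.76, 0.341, 0.09], [0.761, 0.273, 0.094], [0.759, 0.205, 0.103]]
110 [[0.773, 0.362, 0.001], [0.759, 0.28, 0.054], [0.76, 0.21, 0.056]]
113 [[0.765, 0.362, -0.0], [0.76, 0.285, 0.023], [0.76, 0.213, 0.027]]
116 [[0.756, 0.361, 0.0], [0.758, 0.288, -0.0], [0.758, 0.215, 0.003]]
120 [[0.744, 0.361, -0.001], [0.746, 0.288, -0.002], [0.748, 0.215, -0.001]]
```

```bash
python3 -m handwheel '[[0.083,0,0.007,-0.003,0],[0.081,0,0.007,-0.003,0],[0.079,0,0.007,-0.005,0],[0.077,0,0.007,-0.005,0],[0.075,0,0.007,-0.005,0]]' 20
python3 -m handwheel '[[0.073,0,0.007,-0.004,0],[0.071,0,0.007,-0.004,0],[0.069,0,0.007,-0.003,0],[0.067,0,0.007,-0.002,0],[0.065,0,0.007,-0.002,0],[0.065,0,0,0,0]]' 20
python3 - <<'E'
from h import *
rel(.5937,.264,.184,19.7)
im,d=grab_frame('scene'); cv2.imwrite('pics/s2.png',cv2.resize(im[150:340,200:420],None,fx=3,fy=3))
E
```

```text
clock: 3.65
tool_pos: [0.6263, 0.277, 0.2064]
ee_rot: [0.0, 0.576, 0.818, 0.001]
wrist_force: [-0.7, 0.7, 1.0]
grip_width: 0.876
gripper_force: 0.6
clock: 4.25
tool_pos: [0.6595, 0.2887, 0.2197]
ee_rot: [0.0, 0.576, 0.818, 0.0]
wrist_force: [-0.4, 0.1, -0.1]
grip_width: 0.76
gripper_force: 0.0
t 4.25 pos [0.6595 0.2887 0.2197] yyaw 19.7 turn 0.0 shift mm [ -1.  -70.3  35.7] F [-0.4  0.1 -0.1] grip 0.7603450891621207 0.007286941763595678 q [ 0.41  0.61  0.37  1.33 -0.    1.64]
```

```bash
ls pics
```

```text
s1.png
s2.png
scene0.npy
scene0.png
top0.npy
top0.png
```

View pics/s2.png

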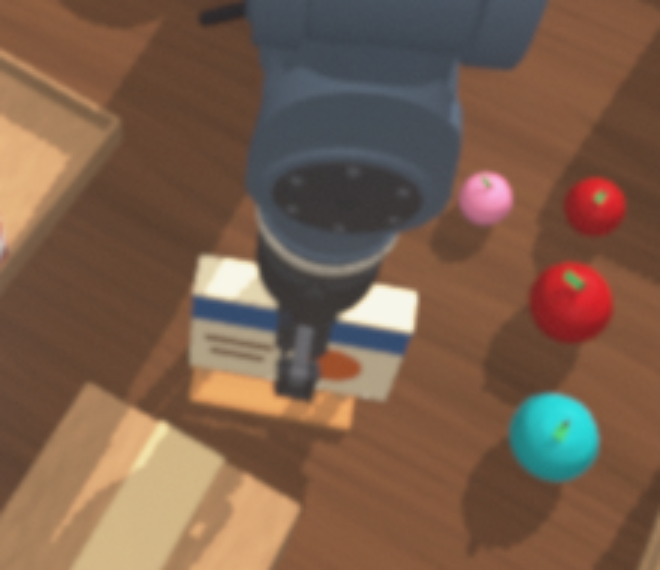

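The carton is tipped nearly upright on the lip, with its top face visible at crop (300,290). Next I'll close on it while holding the near pad in place.

```bash
python3 -m handwheel '[[0.058,0,-0.0028,0,0],[0.051,0,-0.0028,0,0],[0.044,0,-0.0028,0,0],[0.037,0,-0.0028,0,0],[0.03,0,-0.0028,0,0],[0.02,0,0,0,0],[0.02,0,0,0,0],[0.02,0,0,0,0]]' 25
python3 - <<'E'
from h import *
rel(.5937,.264,.184,19.7)
E
```

```text
clock: 5.1
tool_pos: [0.6451, 0.2836, 0.2199]
ee_rot: [-0.0, 0.576, 0.818, -0.0]
wrist_force: [-1.9, 0.1, 1.6]
grip_width: 0.346
gripper_force: 26.8
t 5.1 pos [0.6451 0.2836 0.2199] yyaw 19.7 turn 0.0 shift mm [ -1.1 -55.   35.9] F [-1.9  0.1  1.6] grip 0.3464541706147173 26.843928694725037 q [ 0.41  0.58  0.32  1.31 -0.    1.64]
```

```bash
python3 -m handwheel '[[0.02,0,0,-0.005,0],[0.02,0,0,-0.01,0],[0.02,0,0,-0.02,0],[0.02,0,0,-0.02,0],[0.02,0,0,-0.02,0],[0.02,0,0,0,0]]' 45
python3 - <<'E'
from h import *
rel(.5813,-.0588,.26,-3)
im,d=grab_frame('scene'); cv2.imwrite('pics/s3.png',cv2.resize(im[120:310,200:420],None,fx=3,fy=3))
W=world('scene',d)
m=(W[...,0]>.5)&(W[...,0]<.75)&(W[...,1]>.18)&(W[...,1]<.38)&(W[...,2]>.13)&(W[...,2]<.3)
g=im.astype(int); cream=m&(g.min(-1)>140)
X=W[cream];print(len(X));
for z in np.arange(.14,.3,.01):
    Y=X[abs(X[:,2]-z)<.005]
    if len(Y)>5: f=Y[:,:2]@[.941,.337]; l=Y[:,:2]@[-.337,.941]; print(z.round(2),len(Y),np.percentile(f,[5,95]).round(4),np.percentile(l,[2,98]).round(4))
E
```

```text
clock: 5.7
tool_pos: [0.6464, 0.2841, 0.2986]
ee_rot: [0.001, 0.576, 0.818, 0.002]
wrist_force: [0.1, 1.0, -0.4]
grip_width: 0.348
gripper_force: 46.6
t 5.7 pos [0.6464 0.2841 0.2986] yyaw 19.7 turn 0.396 shift mm [-345.9  -47.3   37.5] F [ 0.1  1.  -0.4] grip 0.34806442321732406 46.5885454416275 q [ 0.41  0.57  0.49  1.49 -0.    1.64]
856
0.27 852 [0.6911 0.718 ] [-0.0234  0.1215]
```

View pics/s3.png

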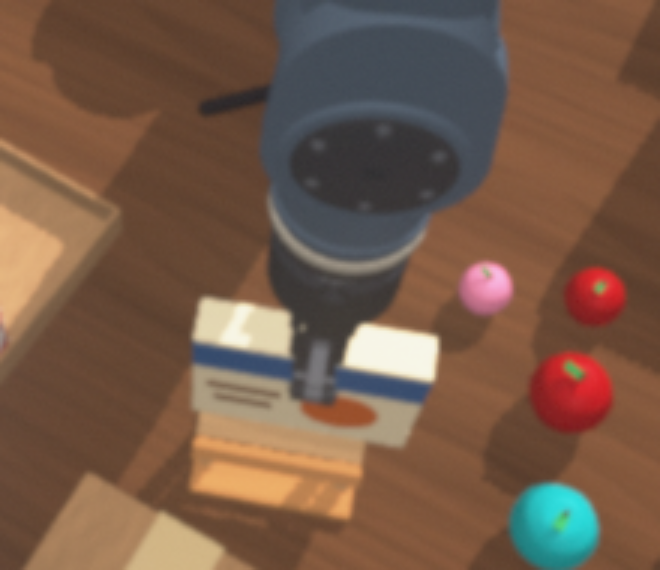

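The carton hangs upright and level, centred in the fingers and clear of the rack. Now to carry it over the bay.

```bash
python3 -m handwheel '[[0.02,0,0,0,0.132],[0.02,0,0,0,0.132],[0.02,0,0,0,0.132]]'
python3 -m handwheel '[[0.02,-0.02,-0.003,0,0],[0.02,-0.04,-0.006,0,0],[0.02,-0.04,-0.006,0,0],[0.02,-0.04,-0.006,0,0],[0.02,-0.04,-0.006,0,0],[0.02,-0.04,-0.006,0,0],[0.02,-0.04,-0.006,0,0],[0.02,-0.04,-0.004,0,0],[0.02,-0.03,-0.003,0,0],[0.02,-0.016,-0.001,0,0]]'
python3 -m handwheel '[[0.02,0,0,0.01,0],[0.02,0,0,0,0],[0.02,0,0,0,0]]'
python3 - <<'E'
from h import *
rel(.5813,-.0588,.16,-3)
t=readout.sense()['tool_pos']
for c in('scene','top'):
    im,d=grab_frame(c); W=world(c,d)
    m=(W[...,0]>.54)&(W[...,0]<.63)&(W[...,1]>-.15)&(W[...,1]<.04)&(W[...,2]>.235)&(W[...,2]<.275)&(im.min(-1)>130)
    X=W[m];print(c,len(X))
    if len(X)>50:
        A=np.c_[X[:,:2]-t[:2],np.ones(len(X))];print('top plane',np.linalg.lstsq(A,X[:,2],rcond=None)[0].round(4),np.median(X[:,2]).round(4),cv2.minAreaRect((X[:,:2]*1000).astype(np.float32)))
E
```

```text
clock: 6.05
tool_pos: [0.6452, 0.2836, 0.2934]
ee_rot: [-0.0, 0.727, 0.687, -0.001]
wrist_force: [-0.4, 0.6, -1.6]
grip_width: 0.348
gripper_force: 46.4
clock: 7.05
tool_pos: [0.5796, -0.0617, 0.294]
ee_rot: [-0.0, 0.726, 0.688, -0.001]
wrist_force: [0.1, 0.5, -1.8]
grip_width: 0.344
gripper_force: 46.4
clock: 7.35
tool_pos: [0.5804, -0.0583, 0.2841]
ee_rot: [-0.001, 0.725, 0.689, -0.0]
wrist_force: [0.8, 0.8, -2.0]
grip_width: 0.346
gripper_force: 46.3
t 7.35 pos [ 0.5804 -0.0583  0.2841] yyaw -2.9 turn 0.001 shift mm [ -0.5   1.1 124.1] F [ 0.8  0.8 -2. ] grip 0.34636798205574015 46.342291831970215 q [-0.1   0.35  0.09  1.32  0.    1.52]
scene 471
top plane [-0.0197  0.0022  0.2542] 0.2544 ((577.797119140625, -58.05113983154297), (150.99000549316406, 37.85087203979492), 86.08472442626953)
top 351
top plane [ 0.039  -0.0069  0.2542] 0.2542 ((582.6484985351562, -15.23261833190918), (60.91658401489258, 30.915754318237305), 86.76761627197266)
```

```bash
python3 -m handwheel '[[0.02,0,0.001,0.02,0],[0.02,0,0,0.025,0],[0.02,0,0,0.025,0],[0.02,0,0,0.02,0],[0.02,0,0,0.015,0],[0.02,0,0,0.01,0],[0.02,0,0,0.008,0],[0.02,0,0,0,0],[0.02,0,0,0,0]]'
python3 -m handwheel '[[0.02,0,0,0.002,0],[0.02,0,0,0.002,0],[0.02,0,0,0,0]]'
python3 -c "
from h import *
rel(.5813,-.0588,.154,-3)"
```

```text
clock: 8.35
tool_pos: [0.5818, -0.0593, 0.1624]
ee_rot: [0.0, 0.725, 0.689, 0.0]
wrist_force: [-0.0, -1.0, -1.7]
grip_width: 0.346
gripper_force: 46.5
clock: 8.65
tool_pos: [0.5815, -0.0595, 0.158]
ee_rot: [0.0, 0.725, 0.688, 0.0]
wrist_force: [0.2, -0.8, -1.1]
grip_width: 0.345
gripper_force: 46.5
t 8.65 pos [ 0.5815 -0.0595  0.158 ] yyaw -3.0 turn 0.0 shift mm [ 0.7 -0.2  4. ] F [ 0.2 -0.8 -1.1] grip 0.3453487823835343 46.451666951179504 q [-0.1   0.42 -0.13  1.02 -0.    1.52]
```

```bash
python3 -m handwheel '[[0.02,0,0,0.001,0],[0.02,0,0,0.001,0],[0.02,0,0,0,0]]'
python3 -m handwheel '[[0.02,0,0,0.001,0],[0.02,0,0,0.001,0],[0.02,0,0,0,0]]'
python3 -m handwheel '[[0.02,0,0,0.001,0],[0.02,0,0,0,0]]'
```

```text
clock: 8.95
tool_pos: [0.5814, -0.0595, 0.1558]
ee_rot: [-0.0, 0.725, 0.688, -0.0]
wrist_force: [0.3, 0.2, -1.7]
grip_width: 0.343
gripper_force: 46.5
clock: 9.25
tool_pos: [0.5815, -0.0595, 0.154]
ee_rot: [0.0, 0.725, 0.688, -0.0]
wrist_force: [-0.0, -0.1, -0.7]
grip_width: 0.346
gripper_force: 46.6
clock: 9.45
tool_pos: [0.5815, -0.0595, 0.154]
ee_rot: [0.0, 0.725, 0.688, 0.0]
wrist_force: [-2.9, -0.2, 10.1]
grip_width: 0.346
gripper_force: 47.9
```

It touched the floor at the predicted height, so I'll release slowly and retreat upward.

```bash
python3 -m handwheel '[[0.02,0,0,-0.001,0],[0.03,0,0,0,0],[0.034,0,0,0,0],[0.04,0,0,0,0],[0.048,0,0,0,0],[0.056,0,0,0,0],[0.062,0,0,0,0],[0.065,0,0,0,0]]' 20
python3 -m handwheel '[[0.065,0,0,-0.01,0],[0.065,0,0,-0.02,0],[0.065,0,0,-0.03,0],[0.065,0,0,-0.04,0],[0.065,0,0,-0.04,0],[0.085,0,0,0,0]]'
python3 - <<'E'
from h import *
rel(.4757,.4541,.26,None)
t=np.array([.5815,-.0595])
for c in('scene','top'):
    im,d=grab_frame(c); W=world(c,d); cv2.imwrite(f'pics/{c}4.png',im)
    m=(W[...,0]>.54)&(W[...,0]<.635)&(W[...,1]>-.16)&(W[...,1]<.04)&(W[...,2]>.11)&(W[...,2]<.14)&(im.min(-1)>110)
    X=W[m];print(c,len(X))
    if len(X)>50:
        A=np.c_[X[:,:2]-t[:2],np.ones(len(X))];print('top plane',np.linalg.lstsq(A,X[:,2],rcond=None)[0].round(4),np.median(X[:,2]).round(4),cv2.minAreaRect((X[:,:2]*1000).astype(np.float32)))
E
```

```text
clock: 10.25
tool_pos: [0.5815, -0.0595, 0.1539]
ee_rot: [-0.0, 0.725, 0.689, -0.0]
wrist_force: [-0.6, -0.8, -0.0]
grip_width: 0.763
gripper_force: 0.0
clock: 10.85
tool_pos: [0.5832, -0.0596, 0.3003]
ee_rot: [0.004, 0.725, 0.688, 0.003]
wrist_force: [0.8, 0.3, 0.1]
grip_width: 0.908
gripper_force: 0.0
t 10.85 pos [ 0.5832 -0.0596  0.3003] yyaw -3.0 turn 0.0 shift mm [ 507.5 -134.4   38.8] F [0.8 0.3 0.1] grip 0.9081784708191197 0.0 q [-0.1   0.34  0.12  1.34 -0.    1.52]
scene 665
top plane [-0.0632 -0.0071  0.1238] 0.1241 ((581.4478149414062, -58.581016540527344), (152.32286071777344, 32.511104583740234), 87.0827407836914)
top 449
top plane [ 0.0559 -0.0031  0.1236] 0.1238 ((581.2604370117188, -59.03190612792969), (145.783935546875, 30.63835334777832), 86.66881561279297)
```

View pics/scene4.png

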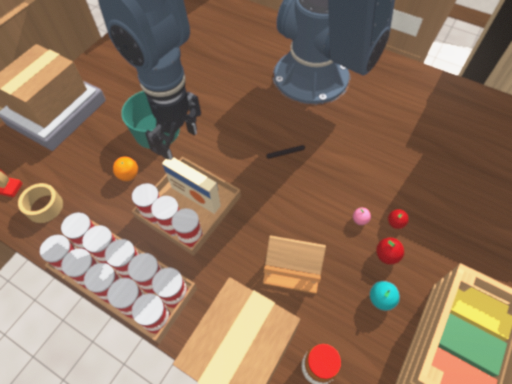

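The carton stands free at the bay centre: row angle 87°, top at 124 mm, gap to the cans, scene picture (192,182). Next is the larger red apple at (390,251). The fingers will close along roughly world y, clear of its neighbours.

```bash
python3 -m handwheel '[[0.085,0,0,0,-0.142],[0.085,0,0,0,-0.142],[0.085,0,0,0,-0.142],[0.085,0,0,0,-0.142],[0.085,0,0,0,-0.142],[0.085,0,0,0,-0.142]]'
python3 -m handwheel '[[0.085,0,0,0,-0.142],[0.085,0,0,0,-0.142],[0.085,0,0,0,-0.142],[0.085,0,0,0,-0.142],[0.085,0,0,0,-0.142],[0.085,0,0,0,-0.142],[0.085,0,0,0,0]]'
python3 -c "
from h import *
rel(.4757,.4541,.2,None)"
```

```text
clock: 11.55
tool_pos: [0.5809, -0.0594, 0.2925]
ee_rot: [-0.001, 0.373, 0.928, -0.0]
wrist_force: [-0.6, 0.1, 0.0]
grip_width: 0.996
gripper_force: 0.0
clock: 12.25
tool_pos: [0.581, -0.0594, 0.2927]
ee_rot: [-0.001, -0.042, 0.999, 0.0]
wrist_force: [-0.3, 0.2, -0.0]
grip_width: 0.995
gripper_force: 0.0
t 12.25 pos [ 0.581  -0.0594  0.2927] yyaw 94.8 turn 0.0 shift mm [ 62.  520.5  92.9] F [-0.3  0.2 -0. ] grip 0.9946524180926848 0.0 q [-0.1   0.35  0.11  1.34 -0.   -0.19]
```

```bash
python3 -m handwheel '[[0.085,0.003,0.03,0,0],[0.085,0.006,0.045,0,0],[0.085,0.006,0.045,0,0],[0.085,0.006,0.045,0,0],[0.085,0.006,0.045,0,0],[0.085,0.006,0.045,0,0],[0.085,0.006,0.045,0,0],[0.085,0.006,0.045,0,0],[0.085,0.006,0.045,0.005,0],[0.085,0.006,0.045,0.01,0]]'
python3 -m handwheel '[[0.085,0.003,0.045,0.01,0],[0.085,0.002,0.03,0.02,0],[0.085,0,0.01,0.02,0],[0.085,0,0,0.02,0],[0.085,0,0,0,0],[0.085,0,0,0,0]]'
python3 -c "
from h import *
rel(.4757,.4541,.083,95)"
```

```text
clock: 13.25
tool_pos: [0.4887, 0.3713, 0.2787]
ee_rot: [0.0, -0.038, 0.999, 0.0]
wrist_force: [0.5, -0.2, 0.7]
grip_width: 0.993
gripper_force: 0.0
clock: 13.85
tool_pos: [0.4773, 0.4534, 0.2085]
ee_rot: [-0.001, -0.039, 0.999, -0.001]
wrist_force: [0.5, 0.2, 0.1]
grip_width: 0.995
gripper_force: 0.0
t 13.85 pos [0.4773 0.4534 0.2085] yyaw 94.5 turn -0.009 shift mm [  1.3   1.  125.5] F [0.5 0.2 0.1] grip 0.9951199994379585 0.0 q [ 0.76  0.51  0.15  1.22 -0.    0.68]
```

```bash
python3 -m handwheel '[[0.085,0.0013,0.001,0.02,0],[0.085,0,0,0.02,0],[0.085,0,0,0.02,0],[0.085,0,0,0.02,0],[0.085,0,0,0.015,0],[0.085,0,0,0.015,0],[0.085,0,0,0.01,0],[0.085,0,0,0.005,0],[0.085,0,0,0,0]]'
python3 - <<'E'
from h import *
rel(.4757,.4541,.083,95)
im,d=grab_frame('scene'); cv2.imwrite('pics/s5.png',cv2.resize(im[170:330,310:470],None,fx=3,fy=3))
E
```

```text
clock: 14.75
tool_pos: [0.4763, 0.4545, 0.084]
ee_rot: [-0.0, -0.04, 0.999, -0.0]
wrist_force: [1.0, 0.1, 0.2]
grip_width: 0.993
gripper_force: 0.0
t 14.75 pos [0.4763 0.4545 0.084 ] yyaw 94.6 turn -0.007 shift mm [ 0.7 -0.3  1. ] F [1.  0.1 0.2] grip 0.9925316478833857 0.0 q [ 0.76  0.6  -0.03  0.95 -0.    0.68]
```

View pics/s5.png

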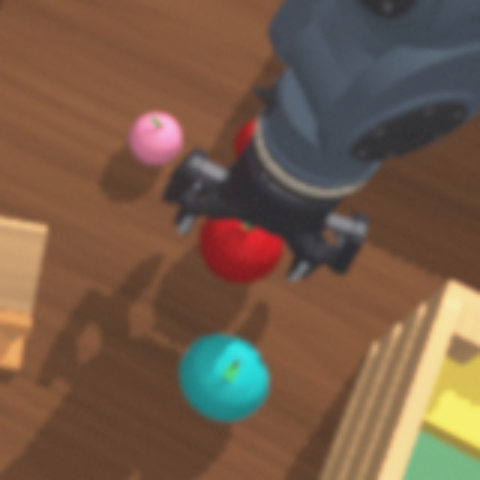

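The fingers straddle the red apple, crop (240,245), and nothing is touching. I'll close and lift.

```bash
python3 -m handwheel '[[0.075,0,0,0,0],[0.07,0,0,0,0],[0.066,0,0,0,0],[0.062,0,0,0,0],[0.055,0,0,0,0],[0.05,0,0,0,0],[0.05,0,0,0,0]]' 25
python3 -m handwheel '[[0.05,0,0,-0.005,0],[0.05,0,0,-0.01,0],[0.05,0,0,-0.02,0],[0.05,0,0,-0.03,0],[0.05,0,0,-0.04,0],[0.05,0,0,-0.04,0],[0.05,0,0,-0.03,0],[0.05,0,0,0,0]]' 30
python3 -c "
from h import *
rel(.449,-.299,.25,None)"
```

```text
clock: 15.5
tool_pos: [0.4764, 0.4547, 0.0847]
ee_rot: [0.0, -0.041, 0.999, 0.0]
wrist_force: [-1.4, -1.1, 5.5]
grip_width: 0.754
gripper_force: 27.3
clock: 16.3
tool_pos: [0.4772, 0.4558, 0.2645]
ee_rot: [0.003, -0.041, 0.999, 0.003]
wrist_force: [0.7, 0.3, -2.0]
grip_width: 0.752
gripper_force: 33.9
t 16.3 pos [0.4772 0.4558 0.2645] yyaw 94.7 turn 0.0 shift mm [  89.4 -750.1   10.2] F [ 0.7  0.3 -2. ] grip 0.7517691475246833 33.94723389996216 q [0.76 0.48 0.25 1.34 0.   0.68]
```

```bash
python3 -m handwheel '[[0.05,0.002,-0.02,0,0],[0.05,0.005,-0.035,0,0],[0.05,0.005,-0.043,0,0],[0.05,0.005,-0.043,0,0],[0.05,0.005,-0.043,0,0],[0.05,0.005,-0.043,0,0],[0.05,0.005,-0.043,0,0],[0.05,0.005,-0.043,0,0],[0.05,0.005,-0.043,0,0],[0.05,0.005,-0.043,0,0]]'
python3 -m handwheel '[[0.05,0.005,-0.043,0,0],[0.05,0.005,-0.043,0,0],[0.05,0.005,-0.043,0,0],[0.05,0.005,-0.043,0,0],[0.05,0.005,-0.043,0,0],[0.05,0.005,-0.043,0,0],[0.05,0.005,-0.04,0,0],[0.05,0.005,-0.03,0,0],[0.05,0.002,-0.02,0,0],[0.05,0,0,0,0]]'
python3 -c "
from h import *
rel(.449,-.299,.088,None)"
```

```text
clock: 17.3
tool_pos: [0.4608, 0.0516, 0.2585]
ee_rot: [-0.0, -0.041, 0.999, -0.0]
wrist_force: [-0.1, 0.1, -2.4]
grip_width: 0.754
gripper_force: 34.0
clock: 18.3
tool_pos: [0.4475, -0.2992, 0.258]
ee_rot: [-0.0, -0.039, 0.999, 0.0]
wrist_force: [0.6, 0.1, -2.3]
grip_width: 0.753
gripper_force: 34.1
t 18.3 pos [ 0.4475 -0.2992  0.258 ] yyaw 94.5 turn 0.0 shift mm [-1.7e+00  1.0e-01  1.7e+02] F [ 0.6  0.1 -2.3] grip 0.7531785451885478 34.055117819225416 q [-0.59  0.28 -0.07  1.22 -0.   -0.67]
```

```bash
python3 -m handwheel '[[0.05,-0.0015,0,0.02,0],[0.05,0,0,0.03,0],[0.05,0,0,0.03,0],[0.05,0,0,0.025,0],[0.05,0,0,0.02,0],[0.05,0,0,0.015,0],[0.05,0,0,0.01,0],[0.05,0,0,0.008,0],[0.05,0,0,0,0],[0.05,0,0,0,0]]'
python3 -m handwheel '[[0.05,0,0,0.002,0],[0.05,0,0,0.002,0],[0.05,0,0,0.001,0],[0.05,0,0,0.001,0],[0.05,0,0,0,0]]'
```

```text
clock: 19.3
tool_pos: [0.4497, -0.2969, 0.1013]
ee_rot: [0.0, -0.041, 0.999, -0.0]
wrist_force: [0.2, -0.1, -1.2]
grip_width: 0.753
gripper_force: 34.0
clock: 19.8
tool_pos: [0.4495, -0.297, 0.0949]
ee_rot: [-0.0, -0.041, 0.999, -0.0]
wrist_force: [-0.5, 0.6, -2.0]
grip_width: 0.754
gripper_force: 34.1
```

```bash
python3 -m handwheel '[[0.05,0,0,0.001,0],[0.05,0,0,0.001,0],[0.05,0,0,0.001,0],[0.05,0,0,0,0]]'
python3 -m handwheel '[[0.05,0,0,0.001,0],[0.05,0,0,0,0]]'
python3 -m handwheel '[[0.05,0,0,0.001,0],[0.05,0,0,0,0]]'
```

```text
clock: 20.2
tool_pos: [0.4495, -0.2969, 0.0918]
ee_rot: [-0.0, -0.041, 0.999, 0.0]
wrist_force: [0.0, 1.2, -1.4]
grip_width: 0.754
gripper_force: 34.1
clock: 20.4
tool_pos: [0.4495, -0.2969, 0.0908]
ee_rot: [-0.0, -0.041, 0.999, -0.0]
wrist_force: [-0.7, -0.3, -1.8]
grip_width: 0.759
gripper_force: 34.1
clock: 20.6
tool_pos: [0.4495, -0.2969, 0.0898]
ee_rot: [-0.0, -0.041, 0.999, 0.0]
wrist_force: [0.4, 0.4, -1.5]
grip_width: 0.755
gripper_force: 34.1
```

```bash
python3 -m handwheel '[[0.05,0,0,0.001,0],[0.05,0,0,0,0]]'
python3 -m handwheel '[[0.05,0,0,0.0005,0],[0.05,0,0,0,0]]'
```

```text
clock: 20.8
tool_pos: [0.4496, -0.297, 0.0897]
ee_rot: [0.0, -0.041, 0.999, -0.0]
wrist_force: [-2.0, 1.0, 5.7]
grip_width: 0.754
gripper_force: 34.8
clock: 21.0
tool_pos: [0.4497, -0.297, 0.0896]
ee_rot: [0.001, -0.041, 0.999, -0.0]
wrist_force: [-3.0, 2.2, 12.0]
grip_width: 0.75
gripper_force: 35.3
```

Floor contact is confirmed, so I'll release gently and retreat.

```bash
python3 -m handwheel '[[0.05,0,0,-0.001,0],[0.064,0,0,0,0],[0.066,0,0,0,0],[0.069,0,0,0,0],[0.072,0,0,0,0],[0.076,0,0,0,0],[0.08,0,0,0,0],[0.082,0,0,0,0],[0.082,0,0,0,0]]' 20
python3 -m handwheel '[[0.082,0,0,-0.005,0],[0.082,0,0,-0.01,0],[0.082,0,0,-0.02,0],[0.082,0,0,-0.03,0],[0.082,0,0,-0.04,0],[0.082,0,0,-0.04,0],[0.082,0,0,-0.03,0],[0.082,0,0.04,0,0],[0.082,0,0.04,0,0],[0.082,0,0.04,0,0]]'
python3 -m handwheel '[[0.082,0,0.04,0,0],[0.082,0,0.04,0,0],[0.082,0,0.04,0,0],[0.082,0,0,0,0],[0.082,0,0,0,0]]'
python3 - <<'E'
from h import *
im,d=grab_frame('scene'); i2,d2=grab_frame('top')
cv2.imwrite('pics/end.png',np.hstack([cv2.resize(im[80:270,90:280],(400,400)),cv2.resize(i2[100:270,260:450],(400,400))]))
print([(r['conf'],np.array(r['location'])*[512,384]) for r in spotter.search_frame('apple','top')])
E
```

```text
clock: 21.9
tool_pos: [0.4515, -0.3006, 0.091]
ee_rot: [0.002, -0.04, 0.999, -0.004]
wrist_force: [0.7, -16.8, 4.0]
grip_width: 0.96
gripper_force: 0.0
clock: 22.9
tool_pos: [0.4395, -0.1764, 0.2646]
ee_rot: [0.0, -0.04, 0.999, -0.0]
wrist_force: [0.1, -0.3, 0.4]
grip_width: 0.963
gripper_force: 0.0
clock: 23.4
tool_pos: [0.4301, -0.0571, 0.2646]
ee_rot: [0.0, -0.042, 0.999, -0.0]
wrist_force: [-0.3, -0.6, -0.4]
grip_width: 0.963
gripper_force: 0.0
[(0.84, array([126.3104, 248.6016])), (0.56, array([116.3776, 173.6064])), (0.45, array([159.0784, 232.8192]))]
```

View pics/end.png

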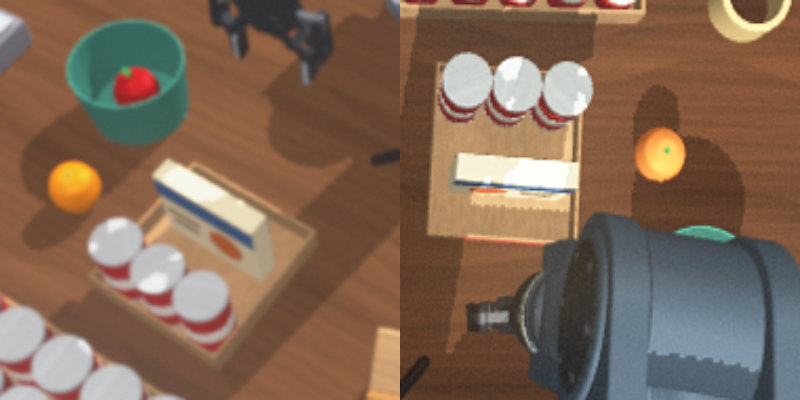

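The apple sits in the tub (135,90). The carton stands upright in mid-bay (210,215), the orange and cans haven't moved, and the robot is clear.

```bash
python3 -c "
from plant import job_done
print(job_done())"
```

```text
the job is handed in; nothing more can be done
None
```

The job is handed in at about 23.5 s: the carton stands upright and free in the middle of the bay, parallel to the cans, and the red apple was set down gently in the tub (a finger pushed the tub wall with about 17 N while opening); the orange and cans were not moved.

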